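Clip the house darts case to the shelf hoop

TASK

Secure the house darts case for the night: pull it by its snap hook right out of the low plywood cubby and leave it lying flat on the shelf, let go of it, then take it by its body and push the hook's sprung gate against one leg of the steel hoop until the leg is inside the hook and the gate has snapped shut behind it. Leave the case lying flat on the shelf, clipped to the hoop, without dropping it on the way, and leave the bulb, tube, dart barrels and coaster where they stand.

Things in the scene. Friction and masses are not known exactly. Their poses are not given: they have to be found in the camera images.
- case: Flat aluminium darts case with a steel snap hook on one end, 110 to 230 g, loose. Origin: centre of the underside of the case body; x along the case towards the hook, z up. Body 100 long (x -50 to 50), 36 wide, 26 high. It starts flat on the shelf in the cubby, only the front 55 to 69 mm of the hook sticking out, to be taken there across the prongs' outer faces.
- hook (a point): Centre of the room inside the snap hook: case x 95, z 13. The hook is a flat U of steel bars 12 high (case z 7 to 19) on a 12 mm neck: rear bar case x 61 to 68, prongs 7 wide up to case x 127, 34 apart inside, 48 over all. The gate closes the U at case x 124. Held by the hook, the gripper would hit the tall hoop; held by the body it clears it.
- gate (a joint): Sprung gate: 6 mm bar across the hook's open end, hinged at the +y prong's tip (case x 124, y 17.5). 0 = shut; grows (rad) as its free end swings in towards the case, stop 1.4; never outward. A hoop leg pushed on its middle opens it with 2 to 5 N along the case; it snaps shut behind the leg once the leg's centre is at about case x 90 or less (sooner towards -y, later towards +y).
- hoop: Rigid steel hoop fixed upright on the shelf, like a tall staple: 8 mm round bar, two vertical legs 70 apart centre to centre joined by a bar on top, 104 high. Origin on the shelf midway between the legs; x runs from leg a to leg b, z up. A collar 16 wide and 3 high surrounds each leg's foot.
- leg_a (a point): Centre line of the hoop leg nearer the robot, 13 above the shelf (the height of the hook's bars when the case lies flat).
- leg_b (a point): Centre line of the hoop's other leg, 13 above the shelf.
- cubby: Low plywood cubby fixed on the shelf, without a floor: outside 132 long, 66 wide, 44 high; inside 50 wide and 36 high, roof 8 thick, open only at its +x end. Origin: centre of its underside; the mouth is at x = 66. The case starts inside, its x along the cubby's x within 0.05 rad.
- bulb: Frosted glass bulb standing in a round card collar 52 wide, 112 high in all; origin under its centre. Bystander.
- tube: Yellow plastic dart shaft tube standing on end, 26 wide, 92 high; origin under its centre. Bystander.
- barrels: Wooden block 80 x 40 x 22 with three tungsten dart barrels standing in it, 52 high in all; origin under its centre. Bystander.
- coaster: Round beech coaster lying flat, 94 across, 8 thick; origin under its centre. Bystander.
Not all that is in view belongs to the job. What is meant by the hoop is not red or yellow, and is the larger of those in its own colour.

How it is judged:
By the outcome, as a careful person would: the job done as asked, in the order asked, and still so for the second after the job is handed in, with the robot touching nothing.
It also fails if it takes over 64 s, if anything falls off the work surface, if the arm or the gripper's body presses on something with over 40 N, if the wrist force passes 120 N, or if a joint passes its speed limit or range.

ROBOT

A 6-joint arm with a two-finger parallel gripper is mounted at the origin on the work surface. World frame = base frame: x ahead of the robot, y to its left, z up, the work surface at z = 0. Lengths are in mm, angles in rad, forces in N, time in s.
With the tool pointing down it reaches from about 375 to 750 mm from the base axis. Payload 9 kg.
Tool frame: the origin (TCP) lies midway between the tips of the shut fingers; the grasp point (between the pads) lies 19 mm behind it; z points along the fingers, y is the direction in which the jaws open and shut (so a half turn about z gives the same grasp; the last joint's range is limited). The gripper opens to 85 mm and grips with 20 to 120 N. Pads are 22 mm wide; open, the fingers measure 114 mm over their backs; the gripper's body (76 mm by 85 mm) begins 54 mm behind the grasp point. The pads swing forward as they close: fully open they stand 13 mm farther back than shut.
Start: joints at [0.9, 0.104, 0.097, 1.564, 0, 1.353], TCP at [262.5, 539.565, 231.331] pointing down, gripper open.
Joint ranges: [-2.99, 2.99], [-0.84, 1.86], [-1.1, 1.16], [-1.84, 2.11], [-1.51, 1.56], [-3.14, 3.14]. Speed limits (rad/s): [2.22, 2.22, 2.57, 3.14, 3.14, 3.14].

INTERFACE

Orientations are given as a unit quaternion [w, x, y, z].
In Python, from workcell import * gives the robot as it stands. The module is installed in compiled form; this text tells all that it offers. Calls block until the motion is done:
- move_to(position, orientation): joint-space move of the TCP to a pose.
- move_linear(position, orientation=None, speed=150): straight line of the TCP; orientation=None keeps the orientation; speed is the mean speed in mm/s.
- move_joints(angles): joint-space move.
- command_gripper(opening, force=None): finger opening in mm; force is the grip in N (None keeps the last); returns when the fingers have stopped.
- pause(seconds).
- inverse_kinematics(position, orientation): joint angles nearest the present ones, or None.
- get_image(name): name is "scene" or "top" or "wrist"; returns (picture, depth): 420x560x3 uint8, red, green, blue; 420x560 float32, mm along the optical axis (not along the pixel's ray), 0 where there is no reading.
- camera_model(name): a dict with "mtx" (3x3 intrinsics, pixels), "rvec" (rotation vector, rad) and "tvec" (3), from world to camera coordinates, as OpenCV has them; the wrist camera has in their place "T_tool_cam" (4x4, takes a point from camera to tool coordinates, whose origin is the TCP and whose axes are the flange's). Camera axes: x right, y down, z forward; pixel columns grow to the right and rows downward; lengths in mm; the calibration is good to about 2 mm. A picture is of the moment at which its call begins: read the wrist's pose just before it. camera_model takes no time and is no camera call.
A pose or a line that the arm cannot do raises Unreachable and nothing moves.
- hand_in(): hands the job in, once; it reports no verdict.
Readings, each from a call of its own:
- read_clock(): time.
- read_qpos(): joint angles.
- read_joint_velocities(): joint speeds.
- read_joint_torque(): joint torques, N m.
- read_tcp_pos(): TCP position.
- read_tool_rot(): TCP orientation.
- read_ft_force(): force on the tool from outside, world axes, zero at the start.
- read_wrist_torque(): the same for the moment, N m.
- read_width(): finger opening in mm.
Only numpy, scipy, OpenCV 4.12 (cv2) and the standard library are available. Lean on these libraries where they do the work, as an engineer would, in place of code of your own. Each camera call takes 0.05 s, during which the arm holds its last target. There are 200 camera calls.

## Working session

There is one attempt and no reset: what is moved stays moved. The work goes in short steps, each a Python script; the robot and the scene stay as the last script left them, time stands still between calls to the robot, and variables do not carry over. Pictures are saved under pics/ and viewed, about 8 in all and at most 12, crops included, and the job is handed in when it is done.

```bash
mkdir -p pics; cat > h.py <<'E'
from workcell import *
import numpy as np, cv2
from scipy.spatial.transform import Rotation as R
def cam(name):
    m=camera_model(name); K=np.array(m["mtx"])
    if "rvec" in m:
        Rw=cv2.Rodrigues(np.array(m["rvec"],float))[0]; t=np.array(m["tvec"],float).ravel()
        return K,Rw.T,-Rw.T@t
    T=np.array(m["T_tool_cam"]); q=np.array(read_tool_rot()); p=np.array(read_tcp_pos())
    Rt=R.from_quat(q[[1,2,3,0]]).as_matrix()
    return K,Rt@T[:3,:3],Rt@T[:3,3]+p
def cloud(name):
    K,Rc,c=cam(name); im,d=get_image(name)
    v,u=np.mgrid[0:d.shape[0],0:d.shape[1]]
    ray=np.stack([(u-K[0,2])/K[0,0],(v-K[1,2])/K[1,1],np.ones(d.shape)],-1)
    P=(ray*d[...,None])@Rc.T+c
    P[d==0]=np.nan
    return im,d,P,(K,Rc,c)
def onplane(c,uv,z):
    K,Rc,o=c; uv=np.atleast_2d(uv).astype(float)
    r=np.c_[(uv-[K[0,2],K[1,2]])/[K[0,0],K[1,1]],np.ones(len(uv))]@Rc.T
    return o+r*((z-o[2])/r[:,2])[:,None]
def down(yaw):  # tool z down, tool y at angle yaw+90deg ... tool x along yaw
    x=np.array([np.cos(yaw),np.sin(yaw),0]); z=np.array([0,0,-1.]); y=np.cross(z,x)
    q=R.from_matrix(np.c_[x,y,z]).as_quat(); return q[[3,0,1,2]]
def save(n,im,s=1): cv2.imwrite("pics/"+n,cv2.cvtColor(cv2.resize(im,None,fx=s,fy=s),cv2.COLOR_RGB2BGR))
E
python3 - <<'E'
from h import *
for n in("scene","top"):
    im,d,P,c=cloud(n); save(n+"0.png",im,1.4); np.savez(n+"0.npz",im=im,P=P,K=c[0],Rc=c[1],o=c[2]); print(n,c[2],c[1][:,2])
print(read_clock(),read_tool_rot())
E
```

```text
scene [1175.0936702  -831.16679942  706.45228882] [-0.46013765  0.69238202 -0.55577017]
top [ 577.26504899  -34.81225042 1081.9366643 ] [ 0.04494896 -0.00367473 -0.99898253]
0.1 [-2.62957258e-04  2.24467670e-01  9.74481351e-01 -5.40946082e-04]
```

View pics/scene0.png

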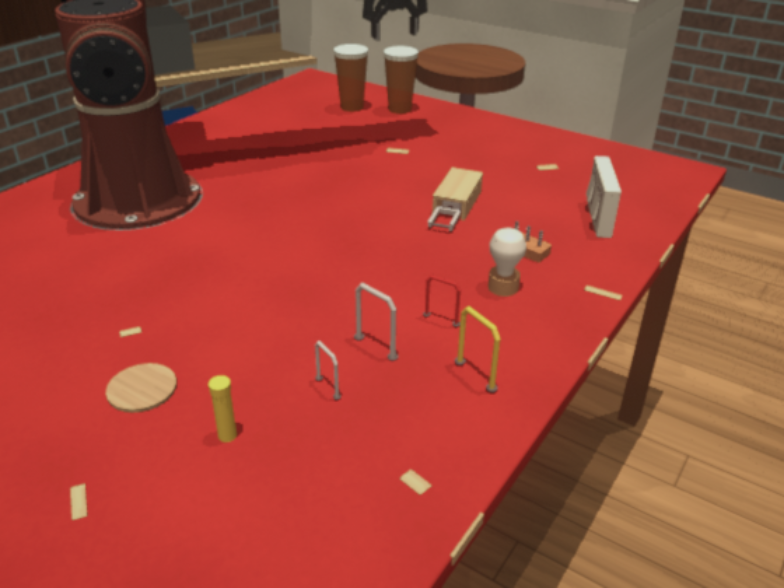

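View pics/top0.png

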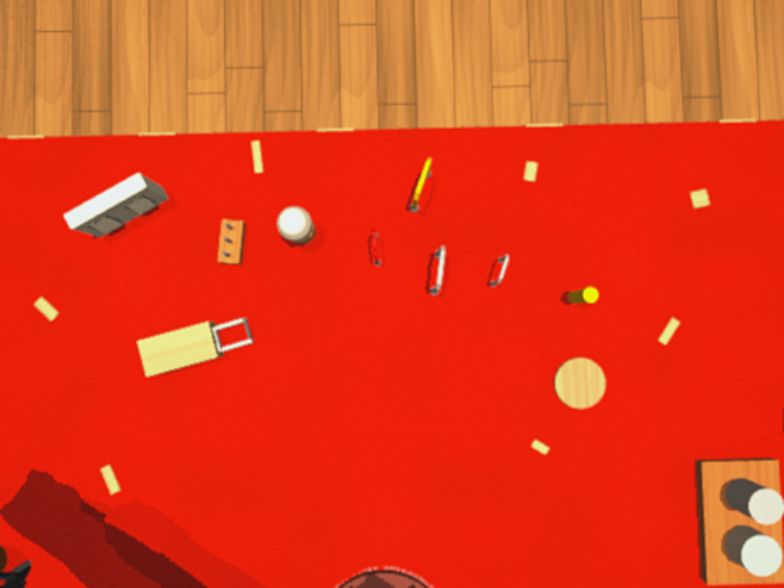

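Top view: the cubby and hook are at (180,349) and (232,335). Hoop candidates: tall grey (437,270), small grey (499,270), red (376,248), yellow (422,185). Red and yellow are ruled out, so I choose the larger grey one at (437,270). I'll measure it and check it in a crop.

```bash
python3 - <<'E'
from h import *
for n in("top","scene"):
    D=np.load(n+"0.npz"); im=D["im"];P=D["P"];c=(D["K"],D["Rc"],D["o"])
    print(n,"K",c[0][0,0])
    hsv=cv2.cvtColor(im,cv2.COLOR_RGB2HSV)
    grey=((hsv[...,1]<90)&(hsv[...,2]>60)).astype(np.uint8)
    wood=((hsv[...,0]>14)&(hsv[...,0]<35)&(hsv[...,1]>60)&(hsv[...,2]>110)).astype(np.uint8)
    for nm,m in(("grey",grey),("wood",wood)):
        k,l,s,ce=cv2.connectedComponentsWithStats(m,connectivity=8)
        for i in range(1,k):
            if s[i,4]<12 or s[i,4]>6000: continue
            p=P[l==i]; p=p[np.isfinite(p[:,0])]
            if len(p)==0: continue
            if not(200<np.median(p[:,0])<900): continue
            print(nm,ce[i].round(1),s[i],"med",np.median(p,0).round(),"zpc",np.percentile(p[:,2],[5,95]).round(),
              "box",cv2.minAreaRect(p[:,:2].astype(np.float32)))
    if n=="top": save("crop_top.png",im[140:290,80:380],2.6)
    else: save("crop_scene.png",im[110:310,200:380],2.9)
E
```

```text
top K 410.20834301897224
grey [ 82.3 146.7] [  46  124   73   45 1648] med [796. 452.  91.] zpc [ 26. 103.] box ((807.9423828125, 485.65643310546875), (85.08843231201172, 191.49111938476562), 28.017261505126953)
grey [210.  159.4] [198 148  24  24 439] med [752. 133. 105.] zpc [ 87. 111.] box ((755.2330322265625, 134.78887939453125), (53.25709915161133, 55.3294792175293), 54.18049621582031)
grey [313.4 192.2] [308 176  10  34 120] med [ 669. -115.  102.] zpc [  2. 106.] box ((670.6272583007812, -114.94728088378906), (8.794425010681152, 76.46305084228516), 81.80390167236328)
grey [358.9 190.7] [355 183   8  19  52] med [ 673. -231.   72.] zpc [ 2. 76.] box ((669.4049682617188, -235.0121612548828), (17.139997482299805, 52.875083923339844), 71.55810546875)
grey [163.7 239.4] [151 228  30  24 219] med [562. 273.  18.] zpc [ 9. 22.] box ((564.3853149414062, 270.6595153808594), (51.251644134521484, 72.9065170288086), 15.830404281616211)
grey [539.2 357.7] [518 342  42  33 904] med [ 257. -647.   88.] zpc [31. 93.] box ((240.28067016601562, -682.6915893554688), (114.24392700195312, 59.19299
[... 8171 characters left out ...]
35] med [ 462. -380.    6.] zpc [4. 8.] box ((461.44256591796875, -378.762451171875), (90.81340789794922, 93.96050262451172), 41.23040771484375)
wood [158.8 290.5] [149 268  20  48 604] med [ 627. -381.   56.] zpc [ 4. 91.] box ((577.88232421875, -340.69989013671875), (29.71807861328125, 139.8725128173828), 49.36955261230469)
wood [296.3 343.9] [286 336  21  17 178] med [ 862. -301.   -0.] zpc [-2.  2.] box ((861.7159423828125, -300.45379638671875), (20.087617874145508, 37.22555923461914), 78.66565704345703)
wood [ 55.9 357.9] [ 51 346  11  25 230] med [ 551. -550.   -1.] zpc [-3.  1.] box ((550.6831665039062, -549.5747680664062), (15.806551933288574, 52.538612365722656), 56.075870513916016)
```

View pics/crop_top.png

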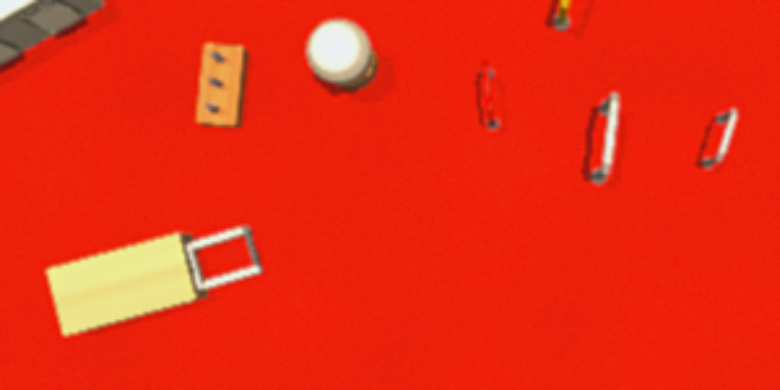

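The crop shows the hook ring at crop (222,258), the tall grey hoop (605,138), the smaller grey one (720,138) and the red one (489,97). Depth gives bar heights of about 104 mm (tall) and about 74 mm (small), so the choice holds. Next are wrist looks at both.

```bash
python3 - <<'E'
from h import *
print(np.round(camera_model("wrist")["T_tool_cam"],2).tolist())
def best(p,yaw):
    r=[]
    for y in(yaw,yaw+np.pi):
        q=inverse_kinematics(p,down(y)); 
        if q is not None: r.append((abs(np.array(q)-read_qpos()).max(),y,np.round(q,2)))
    print(r); return min(r,key=lambda a:a[0])[1]
for nm,p,yaw in(("hoop",[600,-60,260],-1.325),("hook",[567,245,190],-1.325)):
    y=best(p,yaw); move_to(p,down(y)); pause(.2)
    im,d,P,c=cloud("wrist"); np.savez(nm+"_w.npz",im=im,P=P,K=c[0],Rc=c[1],o=c[2]); save(nm+"_w.png",im)
    print(nm,y,read_clock(),c[2])
a,b=[cv2.imread(f"pics/{n}_w.png") for n in("hoop","hook")]
cv2.imwrite("pics/both.png",cv2.resize(np.hstack([a,b]),(800,300)))
E
```

```text
[[-0.0, -0.95, -0.32, 81.17], [1.0, -0.0, -0.0, 0.95], [0.0, -0.32, 0.95, -142.18], [0.0, 0.0, 0.0, 1.0]]
[(np.float64(3.4859772131256017), -1.325, array([-0.32,  0.12,  0.17,  1.62,  0.  , -2.13])), (np.float64(1.2165910192833866), 1.8165926535897932, array([-0.32,  0.12,  0.17,  1.62,  0.  ,  1.01]))]
hoop 1.8165926535897932 2.7917 [580.97081139  20.41207641 402.20690412]
[(np.float64(2.6288496775468824), -1.325, array([ 0.2 ,  0.15,  0.08,  1.49,  0.  , -1.62])), (np.float64(0.5127429760429107), 1.8165926535897932, array([0.2 , 0.15, 0.08, 1.49, 0.  , 1.52]))]
hook 1.8165926535897932 4.2417 [548.72123561 323.76958003 332.47489266]
```

View pics/both.png

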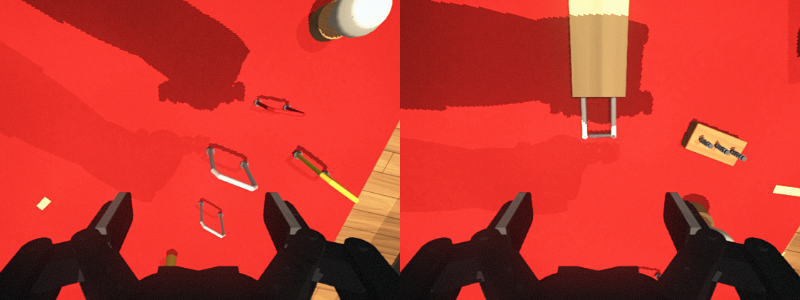

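The wrist views show the hoop with feet at about (211,150) and (245,163), and the hook with prongs around (600,115) and its gate at (600,135). I'll extract both metrically.

```bash
python3 - <<'E'
from h import *
def load(n):
    D=np.load(n+"_w.npz"); im=D["im"]; return im,D["P"],(D["K"],D["Rc"],D["o"]),cv2.cvtColor(im,cv2.COLOR_RGB2HSV)
im,P,c,hsv=load("hook")
m=(hsv[...,1]<110)&(hsv[...,2]>40); m[:128]=0;m[205:]=0;m[:,:220]=0;m[:,340:]=0
vu=np.argwhere(m); X=onplane(c,vu[:,::-1],19)[:,:2]
z=P[m][:,2]; print("hook n",len(X),"depth z",np.nanpercentile(z,[10,50,90]).round(1))
f=np.array([np.cos(-1.325),np.sin(-1.325)]); l=np.array([-f[1],f[0]])
for it in range(2):
    r=cv2.minAreaRect(X.astype(np.float32)); print(r)
    a=X@f; b=X@l; mid=b.mean()
    # prong outer edges per row
    rows=[]
    for v in np.unique(vu[:,0]):
        k=vu[:,0]==v; u=vu[k,1]
        p=onplane(c,[[u.min()-.5,v],[u.max()+.5,v]],19)
        rows.append([v,u.min(),u.max(),*p[:,:2].mean(0),np.hypot(*(p[1]-p[0])[:2])])
    break
rows=np.array(rows); 
for r in rows[::5]: print(r.round(1))
print(rows[-1].round(1), "depthpts", np.nanpercentile(P[m],[2,50,98],axis=0).round(1).tolist())
w=rows[(rows[:,5]>44)&(rows[:,5]<53)]
d=np.linalg.svd(w[:,3:5]-w[:,3:5].mean(0))[2][0]; d*=np.sign(d@f)
print("yaw",np.arctan2(d[1],d[0]),"mid",w[:,3:5].mean(0),"tip",onplane(c,[[ (rows[-1,1]+rows[-1,2])/2,rows[-1,0]+.5]],19))
# cubby roof
wd=(hsv[...,0]>14)&(hsv[...,0]<40)&(hsv[...,1]>50)&(hsv[...,2]>70); wd[140:]=0
p=P[wd]; p=p[abs(p[:,2]-44)<5]; print("roof",cv2.minAreaRect(p[:,:2].astype(np.float32)), p[:,2].mean())
im,P,c,hsv=load("hoop")
g=(hsv[...,1]<110)&(hsv[...,2]>40); g[:195]=0;g[270:]=0;g[:,:283]=0;g[:,365:]=0
p=P[g]; p=p[np.isfinite(p[:,0])]
for lo,hi in((-3,4),(4,15),(15,40),(40,70),(70,92),(92,115)):
    s=p[(p[:,2]>=lo)&(p[:,2]<hi)]
    A=s[s[:,0]<667];B=s[s[:,0]>=667]
    print(lo,len(A),len(B),A.mean(0).round(1) if len(A) else 0,B.mean(0).round(1) if len(B) else 0)
t=p[p[:,2]>97]; print("bar",cv2.minAreaRect(t[:,:2].astype(np.float32)))
for nm,img,(y0,y1,x0,x1) in(("a",load("hook")[0],(110,210,220,345)),("b",im,(190,280,275,375))):
    save("z_"+nm+".png",img[y0:y1,x0:x1],4)
a=cv2.imread("pics/z_a.png");b=cv2.imread("pics/z_b.png");h=360
cv2.imwrite("pics/z.png",cv2.resize(np.hstack([a[:h],b[:h]]),None,fx=.85,fy=.85))
E
```

```text
hook n 1005 depth z [13.8 18.2 19.3]
((564.287353515625, 264.37506103515625), (47.693809509277344, 57.96573257446289), 15.353726387023926)
[136.  253.  301.  556.6 291.7  47. ]
[141.  253.  302.  558.3 287.3  48.2]
[146.  253.  302.  559.4 282.6  48.4]
[151.  253.  302.  560.6 278.   48.7]
[156.  254.  301.  561.7 273.2  47. ]
[161.  254.  301.  562.9 268.4  47.2]
[166.  255.  301.  564.6 263.7  46.4]
[171.  254.  301.  565.3 258.8  47.7]
[176.  255.  302.  567.5 254.1  47.9]
[181.  255.  302.  568.8 249.1  48.1]
[186.  255.  302.  570.  244.1  48.4]
[191.  255.  302.  571.3 239.   48.6]
[194.  257.  259.  551.8 230.9   3. ] depthpts [[536.3, 233.5, -0.7], [573.1, 260.0, 18.2], [591.9, 294.5, 20.0]]
yaw -1.3051212710615054 mid [564.13096262 265.40202546] tip [[551.95217583 230.41050758  19.        ]]
roof ((544.2721557617188, 345.5824890136719), (65.61865234375, 103.97171783447266), 13.861391067504883) 43.58208641825771
-3 48 62 [ 636.5 -112.     2.4] [ 704.6 -123.     2.4]
4 23 21 [ 636.6 -107.8    8.5] [ 704.7 -118.     9.9]
15 35 41 [ 636.2 -107.    27.1] [ 704.3 -118.    27.2]
40 47 58 [ 635.8 -107.1   56.1] [ 704.2 -118.1   55.3]
70 56 48 [ 635.8 -107.7   83.7] [ 704.6 -117.7   80. ]
92 223 252 [ 651.5 -111.2  101.3] [ 685.8 -116.1  102. ]
bar ((671.60205078125, -114.63934326171875), (8.004875183105469, 64.7549057006836), 81.96298217773438)
```

View pics/z.png

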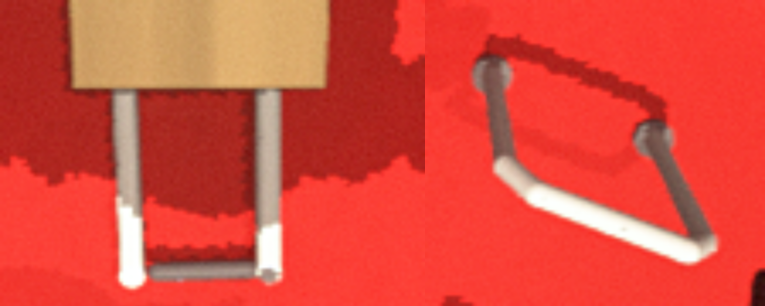

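Leg_a ≈ (637,-110), leg_b ≈ (706,-119.5), separation about 70, as specified. Hook tip ≈ (572,237), yaw -1.305, width 48, also as specified. Next: grasp the hook and pull.

```bash
python3 - <<'E'
from h import *
y=-1.305; d=np.array([np.cos(y),np.sin(y),0]); q=down(y+np.pi)
g=np.array([572,237,0])-25*d
command_gripper(66,40)
move_to([g[0],g[1],90],q); move_linear([g[0],g[1],3],speed=90)
print("f",read_ft_force()); command_gripper(20,40); print("w",read_width(),read_ft_force(),read_tcp_pos())
dc=np.array([np.cos(-1.329),np.sin(-1.329),0]); p=np.array(read_tcp_pos())
move_linear(p+40*dc,speed=60); print("w",read_width(),read_ft_force())
move_linear(p+165*dc,speed=110); print("w",read_width(),read_ft_force(),read_clock())
command_gripper(66); t=np.array(read_tcp_pos()); move_linear([t[0],t[1],120],speed=150)
move_to([t[0]-5,t[1]+30,190],q); pause(.1)
im,dd,P,c=cloud("wrist"); np.savez("out_w.npz",im=im,P=P,K=c[0],Rc=c[1],o=c[2]); save("out_w.png",im); print(t,read_clock())
E
```

```text
f [-1.22914153 -0.05004709  0.76874391]
w 47.33225854377149 [-0.05406632 -0.7830336   3.17514693] [566.00216189 261.24948714   3.77329056]
w 46.706203695059585 [ 1.3739927  -3.4475915   2.44828001]
w 46.97536193296617 [ 0.53730518 -1.85589134  2.90558101] 8.575
[605.10453948 101.42521041   3.40651457] 10.3833
```

View pics/out_w.png

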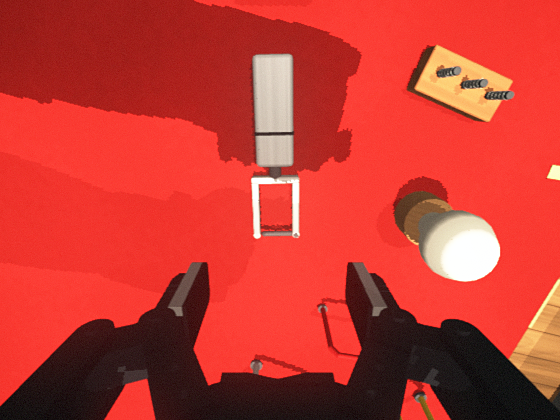

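The case is out and lying flat, with the body at px (253–295, 54–166) and the hook down to row 238. Next I measure the body, regrip it and bring it in front of leg_a.

```bash
python3 - <<'E'
from h import *
D=np.load("out_w.npz"); P=D["P"]; im=D["im"];c=(D["K"],D["Rc"],D["o"])
hsv=cv2.cvtColor(im,cv2.COLOR_RGB2HSV)
m=(hsv[...,1]<120)&(hsv[...,2]>30); m[:40]=0;m[250:]=0;m[:,:235]=0;m[:,:]&=(np.arange(560)<320)
p=P[m]; b=p[abs(p[:,2]-26)<3.5]; r=cv2.minAreaRect(b[:,:2].astype(np.float32)); print("body",r,b[:,2].mean())
h=p[(p[:,2]>15)&(p[:,2]<21.5)]; r2=cv2.minAreaRect(h[:,:2].astype(np.float32)); print("hook",r2)
o=np.array(r[0]); y=np.arctan2(*(np.array(r2[0])-o)[::-1]); print("yaw centre-line",y)
rows=[]
for v in range(65,160,3):
    u=np.where(m[v])[0]; rows.append(onplane(c,[[u.min()-.5,v],[u.max()+.5,v]],26).mean(0))
rows=np.array(rows)[:,:2]; dd=np.linalg.svd(rows-rows.mean(0))[2][0]; dd*=-np.sign(dd[1]); print("yaw edges",np.arctan2(dd[1],dd[0]),rows.mean(0))
E
```

```text
body ((578.148681640625, 198.74057006835938), (35.64256286621094, 98.99801635742188), 16.197067260742188) 25.40621012857722
hook ((588.6737060546875, 161.744384765625), (47.60420608520508, 176.6068115234375), 16.59058380126953)
yaw centre-line -1.2936294289539905
yaw edges -1.28124483218231 [577.71940216 199.40341689]
```

```bash
cat > ins.py <<'E'
from h import *
legA=np.array([637,-110.]); gx=-5   # grasp point in case x
Y=-1.05; d=np.array([np.cos(Y),np.sin(Y)]); l=np.array([-d[1],d[0]])
def tcp(legx,legy=-2): return legA-legx*d-legy*l+gx*d
E
python3 - <<'E'
from ins import *
y=-1.287; g=np.array([578.1,198.9])+gx*np.array([np.cos(y),np.sin(y)]); q=down(y+np.pi)
command_gripper(60,60)
move_to([*g,90],q); move_linear([*g,3.5],speed=90); print(read_ft_force())
command_gripper(20,60); print("w",read_width(),read_ft_force(),read_tcp_pos())
move_linear([*g,7.5],speed=40)
move_linear([*tcp(150),7.5],down(Y+np.pi),speed=110); pause(.2)
print("w",read_width(),read_ft_force(),read_tcp_pos(),tcp(150),read_clock())
im,dd,P,c=cloud("wrist"); np.savez("pre_w.npz",im=im,P=P,K=c[0],Rc=c[1],o=c[2]); save("pre_w.png",im)
E
```

```text
[ 0.4460018   0.02280943 -0.6855356 ]
w 34.61023732867633 [0.12250234 0.53356528 4.14140993] [577.436809   203.82967156   4.46451842]
w 34.547438050911026 [-0.07502038  0.80341802 -1.60635204] [561.61652792  25.72725838   7.48253651] [561.61133403  25.44574206] 14.8583
```

View pics/pre_w.png

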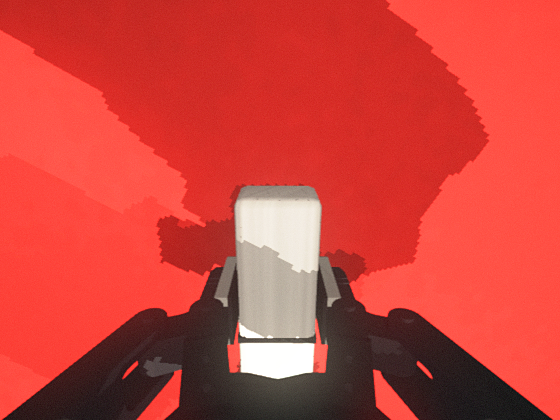

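The body is held square between the pads, but the hook is hidden from the wrist camera. I'll lower it to the shelf and push in stages, watching the force.

```bash
python3 - <<'E'
from ins import *
move_linear([*tcp(150),4.6],speed=20); f0=np.array(read_ft_force()); print(f0)
for x in(140,131,127,122,117,112,107,102,97,92,88,84):
    move_linear([*tcp(x),4.6],speed=40); f=np.array(read_ft_force())-f0
    print(x,"along",(f[:2]@d).round(2),"lat",(f[:2]@l).round(2),"z",f[2].round(2),"w",round(read_width(),2))
    if np.linalg.norm(f)>18: print("stop"); break
print(read_clock())
for n in("top","scene"):
    im,dd,P,c=cloud(n); np.savez(n+"1.npz",im=im,P=P); save(n+"1.png",im)
a=cv2.imread("pics/scene1.png")[150:270,210:350]; b=cv2.imread("pics/top1.png")[120:240,240:380]
cv2.imwrite("pics/ins.png",cv2.resize(np.hstack([a,b]),(800,343),interpolation=cv2.INTER_CUBIC))
E
```

```text
[ 1.13158477  0.59603902 -1.28719351]
140 along 0.03 lat -0.74 z -0.21 w 34.87
131 along -1.01 lat -1.87 z -0.15 w 35.06
127 along -1.78 lat -1.38 z -0.12 w 34.55
122 along -2.43 lat 0.64 z 0.57 w 34.92
117 along -1.94 lat 2.46 z -1.37 w 35.01
112 along -1.44 lat 3.01 z -1.24 w 34.7
107 along -0.56 lat 1.88 z -0.19 w 34.87
102 along 1.19 lat 2.32 z -0.16 w 34.98
97 along 1.28 lat 2.44 z 0.15 w 34.71
92 along -0.2 lat -1.13 z 0.87 w 34.42
88 along -0.11 lat -1.86 z 1.23 w 34.71
84 along 0.18 lat -2.15 z -0.61 w 34.83
18.65
```

View pics/ins.png

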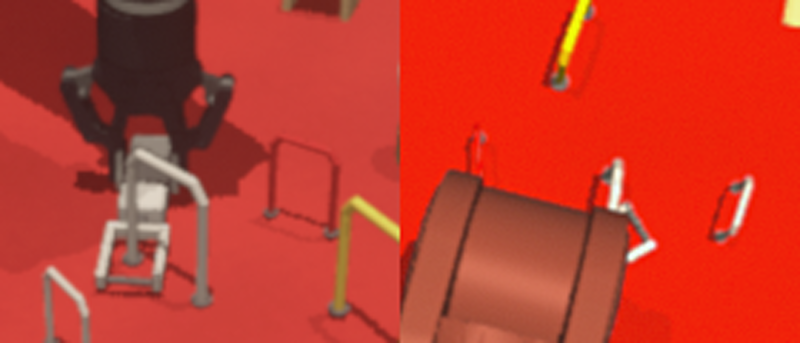

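The force rose to 2–3 N and then dropped. The picture shows leg_a's foot (133,258) inside the hook and the gate (130,285) shut behind it. Next I release, retreat and check.

```bash
python3 - <<'E'
from ins import *
command_gripper(60); t=np.array(read_tcp_pos()); print(read_ft_force())
move_linear([t[0],t[1],130],speed=120); move_to([t[0]-40*d[0],t[1]-40*d[1]+10,270],down(Y+np.pi)); pause(.3)
im,dd,P,c=cloud("wrist"); save("fin_w.png",im); np.savez("fin_w.npz",im=im,P=P)
s,_=get_image("scene"); save("fin_s.png",s)
hsv=cv2.cvtColor(im,cv2.COLOR_RGB2HSV)
b=P[(abs(P[...,2]-26)<3)&(hsv[...,1]<120)]; b=b[np.hypot(*(b[:,:2]-(legA-84*d)).T)<65]
r=cv2.minAreaRect(b[:,:2].astype(np.float32)); print("body",r,b[:,2].std(),"leg in case x",(legA-np.array(r[0]))@d,"y",(legA-np.array(r[0]))@l)
a=cv2.imread("pics/fin_s.png")[150:270,210:350]
k=cv2.imread("pics/fin_w.png")
cv2.imwrite("pics/fin.png",np.hstack([cv2.resize(k,(450,338)),cv2.resize(a,(345,338),interpolation=cv2.INTER_CUBIC)]))
# bystanders before/after
im,dd,P1,c=cloud("top"); D=np.load("top0.npz"); 
for n,(v,u) in dict(bulb=(159,210),tube=(210,421),barrels=(172,164),coaster=(273,414)).items():
    w=np.s_[v-22:v+22,u-22:u+22]; print(n,(abs(im[w].astype(int)-D["im"][w]).max(2)>60).sum())
print(read_clock(),read_tcp_pos())
E
```

```text
[ 0.56284062 -0.47027983 -0.5356775 ]
body ((597.71728515625, -35.81236267089844), (35.38351058959961, 99.11251068115234), 29.251644134521484) 0.86396268314902 leg in case x 83.89802126004496 y -2.838881226596868
bulb 300
tube 0
barrels 302
coaster 0
21.4 [574.48042578  12.77199898 269.53166633]
```

View pics/fin.png

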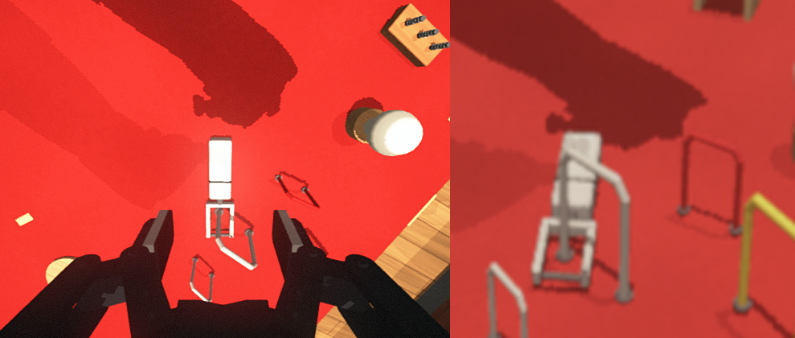

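The leg is inside the hook (case x 84, y -3), the gate is shut, and the case is flat and free. The pixel change near the bulb and barrels may just be arm shadow, so I'll compare their depth positions before handing in.

```bash
python3 - <<'E'
from h import *
im,dd,P1,c=cloud("top"); P0=np.load("top0.npz")["P"]
for n,(v,u,h) in dict(bulb=(159,210,60),tube=(210,421,60),barrels=(172,164,14),coaster=(273,414,4)).items():
    w=np.s_[v-22:v+22,u-22:u+22]
    print(n,[np.round(q[(q[:,2]>h)&(q[:,2]<130)].mean(0),1).tolist() for q in(P0[w].reshape(-1,3),P1[w].reshape(-1,3))])
hand_in(); print(read_clock())
E
```

```text
bulb [[753.3, 133.7, 101.1], [753.3, 133.6, 101.2]]
tube [[618.9, -371.1, 87.7], [618.8, -371.2, 87.9]]
barrels [[736.1, 264.9, 24.0], [737.4, 265.3, 24.3]]
coaster [[459.0, -376.2, 8.3], [458.7, -376.4, 8.3]]
the job is handed in; nothing more can be done
the job is handed in; nothing more can be done
```

The job is done and handed in at about 21 s of the 64 s allowed. I pulled the case by its hook out of the cubby, laid it flat on the shelf and let go. Then I took it by the body and pushed the gate onto the near leg (leg_a) of the tall grey hoop, and released it.

- **Clip:** the push force peaked at about 2–3 N, near the leg's contact with the gate, and fell to nearly nothing once the leg was inside. The leg measures at case x 84, y -3, and the last pictures show the gate shut behind it. I did not tug the case to test it.
- **Case:** it lies flat on the shelf, with the gripper clear.
- **Bystanders:** the bulb, tube, barrels and coaster measured within about 1.5 mm of where they started, which is the measurement noise. A pixel comparison had shown changes around the bulb and barrels. Since the depth positions agree, I put that down to the arm's shadow.

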